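# Change over a sensor burn-in bench

### The job

The burn-in run is over: a unit whose dock rocker is still on has passed, while a unit whose dock rocker is already off has tripped it and failed. First shut down and clear all three docks - never grip a unit in or just above a dock that is switched on - setting the passed units upright in the deep blue tote and the failed ones upright in the shallow metal tray; then seat each fresh unit from the open bench flat in a nest of its own while that dock is off, and switch on exactly the docks that hold a fresh unit. Leave the other things on the bench where they are.

Things in the scene. Friction and masses are not known exactly. Their poses are not given: they have to be found in the camera images.
- dock1: Test dock (one of three alike, fixed in random order): grey housing 230 (x) x 110 (y) x 25 mm high; origin under its centre, x from the rocker end to the nest end, roughly away from the robot. Nest: centre 52 mm along +x, floor 25 mm up, 96 (x) x 76 (y) mm inside a rim 6 mm high, 5 mm thick; a unit sits with its long side along x, either way round.
- rocker1_pivot (a point): Pivot of dock1's rocker switch: 68 mm along -x from the dock's centre, 39 mm above the bench. The paddle is white, 70 (x) x 40 (y) x 8 mm thick, centred on the pivot, with a thin black line across its ON half (the half towards the nest).
- rocker1 (a joint): Tilt of dock1's rocker, rad: about +0.28 = ON (end towards the nest down, outer end up), about -0.28 = off or tripped (nest end up). Over-centre: push the raised end straight down 26 mm from the pivot (about 3 N); its top there goes from about 50 to 36 mm above the bench, and past level it snaps over and stays.
- dock2: Test dock (one of three alike, fixed in random order): grey housing 230 (x) x 110 (y) x 25 mm high; origin under its centre, x from the rocker end to the nest end, roughly away from the robot. Nest: centre 52 mm along +x, floor 25 mm up, 96 (x) x 76 (y) mm inside a rim 6 mm high, 5 mm thick; a unit sits with its long side along x, either way round.
- rocker2_pivot (a point): Pivot of dock2's rocker switch: 68 mm along -x from the dock's centre, 39 mm above the bench. The paddle is white, 70 (x) x 40 (y) x 8 mm thick, centred on the pivot, with a thin black line across its ON half (the half towards the nest).
- rocker2 (a joint): Tilt of dock2's rocker, rad: about +0.28 = ON (end towards the nest down, outer end up), about -0.28 = off or tripped (nest end up). Over-centre: push the raised end straight down 26 mm from the pivot (about 3 N); its top there goes from about 50 to 36 mm above the bench, and past level it snaps over and stays.
- dock3: Test dock (one of three alike, fixed in random order): grey housing 230 (x) x 110 (y) x 25 mm high; origin under its centre, x from the rocker end to the nest end, roughly away from the robot. Nest: centre 52 mm along +x, floor 25 mm up, 96 (x) x 76 (y) mm inside a rim 6 mm high, 5 mm thick; a unit sits with its long side along x, either way round.
- rocker3_pivot (a point): Pivot of dock3's rocker switch: 68 mm along -x from the dock's centre, 39 mm above the bench. The paddle is white, 70 (x) x 40 (y) x 8 mm thick, centred on the pivot, with a thin black line across its ON half (the half towards the nest).
- rocker3 (a joint): Tilt of dock3's rocker, rad: about +0.28 = ON (end towards the nest down, outer end up), about -0.28 = off or tripped (nest end up). Over-centre: push the raised end straight down 26 mm from the pivot (about 3 N); its top there goes from about 50 to 36 mm above the bench, and past level it snaps over and stays.
- tested1: Tested sensor unit standing in the nest of dock1 at the start: black foot 84 (x) x 64 (y) x 16 mm; grey body 64 (x) x 44 (y) mm from 16 to 66 mm up, gripped across its 44 mm; round clear cap to 80 mm; about 0.25 kg. Origin: centre of the underside, z up; the same after a half turn. None if absent.
- tested2: Tested sensor unit standing in the nest of dock2 at the start: black foot 84 (x) x 64 (y) x 16 mm; grey body 64 (x) x 44 (y) mm from 16 to 66 mm up, gripped across its 44 mm; round clear cap to 80 mm; about 0.25 kg. Origin: centre of the underside, z up; the same after a half turn. None if absent.
- tested3: Tested sensor unit standing in the nest of dock3 at the start: black foot 84 (x) x 64 (y) x 16 mm; grey body 64 (x) x 44 (y) mm from 16 to 66 mm up, gripped across its 44 mm; round clear cap to 80 mm; about 0.25 kg. Origin: centre of the underside, z up; the same after a half turn. None if absent.
- fresh1: Fresh sensor unit standing on the open bench in front of the docks: black foot 84 (x) x 64 (y) x 16 mm; grey body 64 (x) x 44 (y) mm from 16 to 66 mm up, gripped across its 44 mm; round clear cap to 80 mm; about 0.25 kg. Origin: centre of the underside, z up; the same after a half turn. None if absent.
- fresh2: Fresh sensor unit standing on the open bench in front of the docks: black foot 84 (x) x 64 (y) x 16 mm; grey body 64 (x) x 44 (y) mm from 16 to 66 mm up, gripped across its 44 mm; round clear cap to 80 mm; about 0.25 kg. Origin: centre of the underside, z up; the same after a half turn. None if absent.
- fresh3: Fresh sensor unit standing on the open bench in front of the docks: black foot 84 (x) x 64 (y) x 16 mm; grey body 64 (x) x 44 (y) mm from 16 to 66 mm up, gripped across its 44 mm; round clear cap to 80 mm; about 0.25 kg. Origin: centre of the underside, z up; the same after a half turn. None if absent.
- tote: Deep blue tote for units that passed, fixed: outside 250 (x) x 190 (y) x 60 mm high, walls and floor 5 mm, open top, origin at the centre of its underside; it stands on the robot's left or right. Room for two units side by side, e.g. at x = -55 and +55 mm with their long sides along its y.
- tray: Shallow bare aluminium tray for failed units, fixed: outside 200 (x) x 160 (y) x 22 mm high, walls and floor 4 mm, open top, origin at the centre of its underside; on the other side from the tote.
- screwdriver: Bystander, leave alone: Screwdriver lying on the bench.
- tape_roll: Bystander, leave alone: Roll of paper tape lying flat, 100 mm across and 25 mm high.
- lens_cap1: Bystander, leave alone: Loose clear lens cap, 60 mm across and 36 mm high, beyond the docks.
- lens_cap2: Bystander, leave alone: Loose clear lens cap, 60 mm across and 36 mm high, beyond the docks.
- swab_cup: Bystander, leave alone: Black plastic cup, 70 mm across and 80 mm high.

How it is judged:
On the way, in this order (a step that is already met when the one before it is completed fails the run):
1. all docks switched off, every passed unit stands released in the tote and every failed one in the tray (x of tested1 in the frame of tote between -0.095 and 0.095 m and y of tested1 in the frame of tote between -0.065 and 0.065 m and z of tested1 in the frame of tote between -0.001 and 0.011 m and linear speed of each of tested1, tested2, tested3 below 0.03 m/s and angle between each of tested1, tested2, tested3's own z axis and vertical below 0.12 rad and contact force between the fingers and tested1 below 0.2 N and x of tested2 in the frame of tray between -0.07 and 0.07 m and y of tested2 in the frame of tray between -0.05 and 0.05 m and z of tested2 in the frame of tray between -0.002 and 0.01 m and contact force between the fingers and tested2 below 0.2 N and x of tested3 in the frame of tote between -0.095 and 0.095 m and y of tested3 in the frame of tote between -0.065 and 0.065 m and z of tested3 in the frame of tote between -0.001 and 0.011 m and contact force between the fingers and tested3 below 0.2 N and value of joint each of rocker1, rocker2, rocker3 below -0.2 rad), for 0.2 s.
2. every fresh unit sits released and flat in a dock nest (((x of fresh1 in the frame of dock1 between 0.04 and 0.064 m and y of fresh1 in the frame of dock1 between -0.012 and 0.012 m and z of fresh1 in the frame of dock1 between 0.022 and 0.028 m and angle between the x axis of fresh1 and the x axis of dock1, either way round below 0.25 rad and linear speed of fresh1 below 0.03 m/s and angle between fresh1's own z axis and vertical below 0.12 rad and contact force between the fingers and fresh1 below 0.2 N) or (x of fresh1 in the frame of dock2 between 0.04 and 0.064 m and y of fresh1 in the frame of dock2 between -0.012 and 0.012 m and z of fresh1 in the frame of dock2 between 0.022 and 0.028 m and angle between the x axis of fresh1 and the x axis of dock2, either way round below 0.25 rad and linear speed of fresh1 below 0.03 m/s and angle between fresh1's own z axis and vertical below 0.12 rad and contact force between the fingers and fresh1 below 0.2 N) or (x of fresh1 in the frame of dock3 between 0.04 and 0.064 m and y of fresh1 in the frame of dock3 between -0.012 and 0.012 m and z of fresh1 in the frame of dock3 between 0.022 and 0.028 m and angle between the x axis of fresh1 and the x axis of dock3, either way round below 0.25 rad and linear speed of fresh1 below 0.03 m/s and angle between fresh1's own z axis and vertical below 0.12 rad and contact force between the fingers and fresh1 below 0.2 N)) and ((x of fresh2 in the frame of dock1 between 0.04 and 0.064 m and y of fresh2 in the frame of dock1 between -0.012 and 0.012 m and z of fresh2 in the frame of dock1 between 0.022 and 0.028 m and angle between the x axis of fresh2 and the x axis of dock1, either way round below 0.25 rad and linear speed of fresh2 below 0.03 m/s and angle between fresh2's own z axis and vertical below 0.12 rad and contact force between the fingers and fresh2 below 0.2 N) or (x of fresh2 in the frame of dock2 between 0.04 and 0.064 m and y of fresh2 in the frame of dock2 between -0.012 and 0.012 m and z of fresh2 in the frame of dock2 between 0.022 and 0.028 m and angle between the x axis of fresh2 and the x axis of dock2, either way round below 0.25 rad and linear speed of fresh2 below 0.03 m/s and angle between fresh2's own z axis and vertical below 0.12 rad and contact force between the fingers and fresh2 below 0.2 N) or (x of fresh2 in the frame of dock3 between 0.04 and 0.064 m and y of fresh2 in the frame of dock3 between -0.012 and 0.012 m and z of fresh2 in the frame of dock3 between 0.022 and 0.028 m and angle between the x axis of fresh2 and the x axis of dock3, either way round below 0.25 rad and linear speed of fresh2 below 0.03 m/s and angle between fresh2's own z axis and vertical below 0.12 rad and contact force between the fingers and fresh2 below 0.2 N)) and ((x of fresh3 in the frame of dock1 between 0.04 and 0.064 m and y of fresh3 in the frame of dock1 between -0.012 and 0.012 m and z of fresh3 in the frame of dock1 between 0.022 and 0.028 m and angle between the x axis of fresh3 and the x axis of dock1, either way round below 0.25 rad and linear speed of fresh3 below 0.03 m/s and angle between fresh3's own z axis and vertical below 0.12 rad and contact force between the fingers and fresh3 below 0.2 N) or (x of fresh3 in the frame of dock2 between 0.04 and 0.064 m and y of fresh3 in the frame of dock2 between -0.012 and 0.012 m and z of fresh3 in the frame of dock2 between 0.022 and 0.028 m and angle between the x axis of fresh3 and the x axis of dock2, either way round below 0.25 rad and linear speed of fresh3 below 0.03 m/s and angle between fresh3's own z axis and vertical below 0.12 rad and contact force between the fingers and fresh3 below 0.2 N) or (x of fresh3 in the frame of dock3 between 0.04 and 0.064 m and y of fresh3 in the frame of dock3 between -0.012 and 0.012 m and z of fresh3 in the frame of dock3 between 0.022 and 0.028 m and angle between the x axis of fresh3 and the x axis of dock3, either way round below 0.25 rad and linear speed of fresh3 below 0.03 m/s and angle between fresh3's own z axis and vertical below 0.12 rad and contact force between the fingers and fresh3 below 0.2 N))), for 0.2 s.
At the end, for the whole second after the job is handed in: Passed units stand upright (0.12 rad) and released in the tote, failed ones in the tray; each fresh unit sits released in a nest, within 12 mm of its centre, 3 mm of its floor and 0.25 rad; rockers of docks with a fresh unit are on (over +0.2 rad), the others off (under -0.2 rad) (all of step 2 and x of tested1 in the frame of tote between -0.095 and 0.095 m and y of tested1 in the frame of tote between -0.065 and 0.065 m and z of tested1 in the frame of tote between -0.001 and 0.011 m and linear speed of each of tested1, tested2, tested3 below 0.03 m/s and angle between each of tested1, tested2, tested3's own z axis and vertical below 0.12 rad and contact force between the fingers and tested1 below 0.2 N and x of tested2 in the frame of tray between -0.07 and 0.07 m and y of tested2 in the frame of tray between -0.05 and 0.05 m and z of tested2 in the frame of tray between -0.002 and 0.01 m and contact force between the fingers and tested2 below 0.2 N and x of tested3 in the frame of tote between -0.095 and 0.095 m and y of tested3 in the frame of tote between -0.065 and 0.065 m and z of tested3 in the frame of tote between -0.001 and 0.011 m and contact force between the fingers and tested3 below 0.2 N and (value of joint rocker1 below -0.2 rad or (x of fresh1 in the frame of dock1 between 0.04 and 0.064 m and y of fresh1 in the frame of dock1 between -0.012 and 0.012 m and z of fresh1 in the frame of dock1 between 0.022 and 0.028 m and angle between the x axis of fresh1 and the x axis of dock1, either way round below 0.25 rad and linear speed of fresh1 below 0.03 m/s and angle between fresh1's own z axis and vertical below 0.12 rad and contact force between the fingers and fresh1 below 0.2 N) or (x of fresh2 in the frame of dock1 between 0.04 and 0.064 m and y of fresh2 in the frame of dock1 between -0.012 and 0.012 m and z of fresh2 in the frame of dock1 between 0.022 and 0.028 m and angle between the x axis of fresh2 and the x axis of dock1, either way round below 0.25 rad and linear speed of fresh2 below 0.03 m/s and angle between fresh2's own z axis and vertical below 0.12 rad and contact force between the fingers and fresh2 below 0.2 N) or (x of fresh3 in the frame of dock1 between 0.04 and 0.064 m and y of fresh3 in the frame of dock1 between -0.012 and 0.012 m and z of fresh3 in the frame of dock1 between 0.022 and 0.028 m and angle between the x axis of fresh3 and the x axis of dock1, either way round below 0.25 rad and linear speed of fresh3 below 0.03 m/s and angle between fresh3's own z axis and vertical below 0.12 rad and contact force between the fingers and fresh3 below 0.2 N)) and (value of joint rocker2 below -0.2 rad or (x of fresh1 in the frame of dock2 between 0.04 and 0.064 m and y of fresh1 in the frame of dock2 between -0.012 and 0.012 m and z of fresh1 in the frame of dock2 between 0.022 and 0.028 m and angle between the x axis of fresh1 and the x axis of dock2, either way round below 0.25 rad and linear speed of fresh1 below 0.03 m/s and angle between fresh1's own z axis and vertical below 0.12 rad and contact force between the fingers and fresh1 below 0.2 N) or (x of fresh2 in the frame of dock2 between 0.04 and 0.064 m and y of fresh2 in the frame of dock2 between -0.012 and 0.012 m and z of fresh2 in the frame of dock2 between 0.022 and 0.028 m and angle between the x axis of fresh2 and the x axis of dock2, either way round below 0.25 rad and linear speed of fresh2 below 0.03 m/s and angle between fresh2's own z axis and vertical below 0.12 rad and contact force between the fingers and fresh2 below 0.2 N) or (x of fresh3 in the frame of dock2 between 0.04 and 0.064 m and y of fresh3 in the frame of dock2 between -0.012 and 0.012 m and z of fresh3 in the frame of dock2 between 0.022 and 0.028 m and angle between the x axis of fresh3 and the x axis of dock2, either way round below 0.25 rad and linear speed of fresh3 below 0.03 m/s and angle between fresh3's own z axis and vertical below 0.12 rad and contact force between the fingers and fresh3 below 0.2 N)) and (value of joint rocker3 below -0.2 rad or (x of fresh1 in the frame of dock3 between 0.04 and 0.064 m and y of fresh1 in the frame of dock3 between -0.012 and 0.012 m and z of fresh1 in the frame of dock3 between 0.022 and 0.028 m and angle between the x axis of fresh1 and the x axis of dock3, either way round below 0.25 rad and linear speed of fresh1 below 0.03 m/s and angle between fresh1's own z axis and vertical below 0.12 rad and contact force between the fingers and fresh1 below 0.2 N) or (x of fresh2 in the frame of dock3 between 0.04 and 0.064 m and y of fresh2 in the frame of dock3 between -0.012 and 0.012 m and z of fresh2 in the frame of dock3 between 0.022 and 0.028 m and angle between the x axis of fresh2 and the x axis of dock3, either way round below 0.25 rad and linear speed of fresh2 below 0.03 m/s and angle between fresh2's own z axis and vertical below 0.12 rad and contact force between the fingers and fresh2 below 0.2 N) or (x of fresh3 in the frame of dock3 between 0.04 and 0.064 m and y of fresh3 in the frame of dock3 between -0.012 and 0.012 m and z of fresh3 in the frame of dock3 between 0.022 and 0.028 m and angle between the x axis of fresh3 and the x axis of dock3, either way round below 0.25 rad and linear speed of fresh3 below 0.03 m/s and angle between fresh3's own z axis and vertical below 0.12 rad and contact force between the fingers and fresh3 below 0.2 N)) and (value of joint rocker1 above 0.2 rad or horizontal distance between each of fresh1, fresh2, fresh3 and dock1 above 0.12 m) and (value of joint rocker2 above 0.2 rad or horizontal distance between each of fresh1, fresh2, fresh3 and dock2 above 0.12 m) and (value of joint rocker3 above 0.2 rad or horizontal distance between each of fresh1, fresh2, fresh3 and dock3 above 0.12 m)); the robot touches nothing.
It fails at once if a unit is gripped in, or less than 80 mm above, dock 1's nest while its rocker is on (value of joint rocker1 above 0.1 rad and ((contact force between the fingers and tested1 above 1 N and x of tested1 in the frame of dock1 between 0.002 and 0.102 m and y of tested1 in the frame of dock1 between -0.045 and 0.045 m and z of tested1 in the frame of dock1 below 0.105 m) or (contact force between the fingers and tested2 above 1 N and x of tested2 in the frame of dock1 between 0.002 and 0.102 m and y of tested2 in the frame of dock1 between -0.045 and 0.045 m and z of tested2 in the frame of dock1 below 0.105 m) or (contact force between the fingers and tested3 above 1 N and x of tested3 in the frame of dock1 between 0.002 and 0.102 m and y of tested3 in the frame of dock1 between -0.045 and 0.045 m and z of tested3 in the frame of dock1 below 0.105 m) or (contact force between the fingers and fresh1 above 1 N and x of fresh1 in the frame of dock1 between 0.002 and 0.102 m and y of fresh1 in the frame of dock1 between -0.045 and 0.045 m and z of fresh1 in the frame of dock1 below 0.105 m) or (contact force between the fingers and fresh2 above 1 N and x of fresh2 in the frame of dock1 between 0.002 and 0.102 m and y of fresh2 in the frame of dock1 between -0.045 and 0.045 m and z of fresh2 in the frame of dock1 below 0.105 m) or (contact force between the fingers and fresh3 above 1 N and x of fresh3 in the frame of dock1 between 0.002 and 0.102 m and y of fresh3 in the frame of dock1 between -0.045 and 0.045 m and z of fresh3 in the frame of dock1 below 0.105 m))).
It fails at once if a unit is gripped in, or less than 80 mm above, dock 2's nest while its rocker is on (value of joint rocker2 above 0.1 rad and ((contact force between the fingers and tested1 above 1 N and x of tested1 in the frame of dock2 between 0.002 and 0.102 m and y of tested1 in the frame of dock2 between -0.045 and 0.045 m and z of tested1 in the frame of dock2 below 0.105 m) or (contact force between the fingers and tested2 above 1 N and x of tested2 in the frame of dock2 between 0.002 and 0.102 m and y of tested2 in the frame of dock2 between -0.045 and 0.045 m and z of tested2 in the frame of dock2 below 0.105 m) or (contact force between the fingers and tested3 above 1 N and x of tested3 in the frame of dock2 between 0.002 and 0.102 m and y of tested3 in the frame of dock2 between -0.045 and 0.045 m and z of tested3 in the frame of dock2 below 0.105 m) or (contact force between the fingers and fresh1 above 1 N and x of fresh1 in the frame of dock2 between 0.002 and 0.102 m and y of fresh1 in the frame of dock2 between -0.045 and 0.045 m and z of fresh1 in the frame of dock2 below 0.105 m) or (contact force between the fingers and fresh2 above 1 N and x of fresh2 in the frame of dock2 between 0.002 and 0.102 m and y of fresh2 in the frame of dock2 between -0.045 and 0.045 m and z of fresh2 in the frame of dock2 below 0.105 m) or (contact force between the fingers and fresh3 above 1 N and x of fresh3 in the frame of dock2 between 0.002 and 0.102 m and y of fresh3 in the frame of dock2 between -0.045 and 0.045 m and z of fresh3 in the frame of dock2 below 0.105 m))).
It fails at once if a unit is gripped in, or less than 80 mm above, dock 3's nest while its rocker is on (value of joint rocker3 above 0.1 rad and ((contact force between the fingers and tested1 above 1 N and x of tested1 in the frame of dock3 between 0.002 and 0.102 m and y of tested1 in the frame of dock3 between -0.045 and 0.045 m and z of tested1 in the frame of dock3 below 0.105 m) or (contact force between the fingers and tested2 above 1 N and x of tested2 in the frame of dock3 between 0.002 and 0.102 m and y of tested2 in the frame of dock3 between -0.045 and 0.045 m and z of tested2 in the frame of dock3 below 0.105 m) or (contact force between the fingers and tested3 above 1 N and x of tested3 in the frame of dock3 between 0.002 and 0.102 m and y of tested3 in the frame of dock3 between -0.045 and 0.045 m and z of tested3 in the frame of dock3 below 0.105 m) or (contact force between the fingers and fresh1 above 1 N and x of fresh1 in the frame of dock3 between 0.002 and 0.102 m and y of fresh1 in the frame of dock3 between -0.045 and 0.045 m and z of fresh1 in the frame of dock3 below 0.105 m) or (contact force between the fingers and fresh2 above 1 N and x of fresh2 in the frame of dock3 between 0.002 and 0.102 m and y of fresh2 in the frame of dock3 between -0.045 and 0.045 m and z of fresh2 in the frame of dock3 below 0.105 m) or (contact force between the fingers and fresh3 above 1 N and x of fresh3 in the frame of dock3 between 0.002 and 0.102 m and y of fresh3 in the frame of dock3 between -0.045 and 0.045 m and z of fresh3 in the frame of dock3 below 0.105 m))).
It fails at once if a bystander (screwdriver, tape roll, lens cap, swab cup) is moved more than 60 mm (distance of any of screwdriver, tape_roll, lens_cap1, lens_cap2, swab_cup from where it was at the start of the episode above 0.06 m).
Of tested1, tested2, tested3 only 2 to 2 are there at a start; the rules pass over those that are not, and their reading is None.
Of fresh1, fresh2, fresh3 only 2 to 3 are there at a start; the rules pass over those that are not, and their reading is None.
At some moment in a run one of fresh1, fresh2, fresh3 may be knocked a few centimetres aside while the robot is not near it.
It also fails if it takes over 208 s, if anything falls off the work surface, if the arm or the gripper's body presses on something with over 40 N, if the wrist force passes 120 N, or if a joint passes its speed limit or range.

### The arm

A 7-joint arm with a two-finger parallel gripper is mounted at the origin on the work surface. World frame = base frame: x ahead of the robot, y to its left, z up, the work surface at z = 0. Lengths are in m, angles in rad, forces in N, time in s.
With the tool pointing down it reaches from about 0.425 to 0.825 m from the base axis. Payload 3.6 kg.
Tool frame: the origin (TCP) lies where the fingers leave the gripper's body, on its centre line; the fingertips stand 73 mm ahead of it and the grasp point (between the pads) lies 54 mm ahead of it; x points along the fingers, y is the direction in which the jaws open and shut, and the axes are right-handed (so a half turn about x gives the same grasp; the last joint's range is limited). The gripper opens to 85 mm and grips with 20 to 120 N. Pads are 22 mm wide; open, the fingers measure 114 mm over their backs; the gripper's body (76 mm by 85 mm) begins 54 mm behind the grasp point. The pads swing forward as they close: fully open they stand 13 mm farther back than shut.
Start: joints at [1.218, 0.615, -0.013, 1.423, 0.008, 1.103, -0.04], TCP at [0.209, -0.616, 0.304] pointing down, gripper open.
Joint ranges: [-3.12, 3.12], [-0.3, 2.06], [-1.34, 1.32], [0.26, 2.42], [-1.36, 4.5], [0.01, 1.98], [-2.84, 2.84]. Speed limits (rad/s): [2.79, 2.79, 3.14, 3.14, 3.14, 3.14, 3.14].

### API

Orientations are given as a unit quaternion [x, y, z, w].
In Python, from station import arm, snapshot, camera_info, ticket gives the robot as it stands. Calls block until the motion is done:
- arm.movep(position, orientation): joint-space move of the TCP to a pose.
- arm.line_to(position, velocity=0.15, ori=None): straight line of the TCP; ori=None keeps the orientation; velocity is the mean speed in m/s.
- arm.move_j(angles): joint-space move.
- arm.move_gripper(opening, effort=None): opening from 0.0 (shut) to 1.0 (fully open); effort is the grip in N (None keeps the last); returns when the fingers have stopped.
- arm.pause(seconds).
- arm.ik(position, orientation): joint angles nearest the present ones, or None.
- snapshot(name): name is "side" or "top" or "wrist"; returns the picture (420x560x3 uint8, blue, green, red); there is no depth.
- camera_info(name): a dict with "fx", "fy", "cx", "cy" (pixels), "R" (3x3) and "t" (3): a world point X has camera coordinates R X + t; the wrist camera has in their place "T_tool_cam" (4x4, takes a point from camera to tool coordinates, whose origin is the TCP and whose axes are the tool frame's). Camera axes: x right, y down, z forward; pixel columns grow to the right and rows downward; lengths in m; the calibration is good to about 2 mm. A picture is of the moment at which its call begins: read the wrist's pose just before it. camera_info takes no time and is no camera call.
A pose or a line that the arm cannot do raises arm.MotionError and nothing moves.
- ticket.finish_job(): hands the job in, once; it reports no verdict.
Readings, each from a call of its own:
- arm.read_time(): time.
- arm.read_joint_positions(): joint angles.
- arm.read_dq(): joint speeds.
- arm.read_effort(): joint torques, N m.
- arm.read_tool_pos(): TCP position.
- arm.read_eef_rot(): TCP orientation.
- arm.read_ft_force(): force on the tool from outside, world axes, zero at the start.
- arm.read_wrist_torque(): the same for the moment, N m.
- arm.read_opening(): opening from 0.0 (shut) to 1.0 (fully open).
Only numpy, scipy, OpenCV 4.12 (cv2) and the standard library are available. Lean on these libraries where they do the work, as an engineer would, in place of code of your own. Each camera call takes 0.05 s, during which the arm holds its last target.

## Working session

There is one attempt and no reset: what is moved stays moved. The work goes in short steps, each a Python script; the robot and the scene stay as the last script left them, time stands still between calls to the robot, and variables do not carry over. Pictures are saved under pics/ and viewed, and the job is handed in when it is done.

```bash
mkdir -p pics; ls; python3 - <<'E'
from station import arm,snapshot,camera_info,ticket
import cv2
for n in ["top","side","wrist"]:
    cv2.imwrite(f"pics/{n}0.png",snapshot(n)); print(n,camera_info(n))
print(arm.read_time(),arm.read_tool_pos(),arm.read_eef_rot(),arm.read_opening())
E
```

```text
pics
top {'fx': 432.7801523792933, 'fy': 432.7801523792933, 'cx': 276.98900578412645, 'cy': 211.34047924468132, 'R': array([[ 0.0119588 , -0.99992242, -0.0034855 ],
       [-0.98749804, -0.01126215, -0.15722844],
       [ 0.15717699,  0.00532219, -0.98755611]]), 't': array([-0.02387701,  0.60557483,  1.21321918])}
side {'fx': 392.34294090420775, 'fy': 392.34294090420775, 'cx': 277.43738323438373, 'cy': 211.0405876351928, 'R': array([[ 0.99730932, -0.0725516 ,  0.01050627],
       [-0.04086822, -0.66922351, -0.74193644],
       [ 0.06085971,  0.73951076, -0.6703879 ]]), 't': array([-0.61849635,  0.05417838,  1.05948143])}
wrist {'fx': 295.39744026407885, 'fy': 295.39744026407885, 'cx': 277.13686377142534, 'cy': 207.64355573765383, 'T_tool_cam': array([[ 3.73669370e-04, -3.25900861e-01,  9.45403876e-01,
        -7.05572993e-02],
       [ 9.99999847e-01,  5.07487949e-04, -2.20306430e-04,
        -1.82895010e-04],
       [-4.07983019e-04,  9.45403814e-01,  3.25901001e-01,
        -8.52841470e-02],
       [ 0.00000000e+00,  0.00000000e+00,  0.00000000e+00,
         1.00000000e+00]])}
0.15 [ 0.20852339 -0.61516512  0.30299106] [-0.69757299 -0.11573529  0.69780177 -0.11432396] 0.9955303883961443
```

View pics/top0.png

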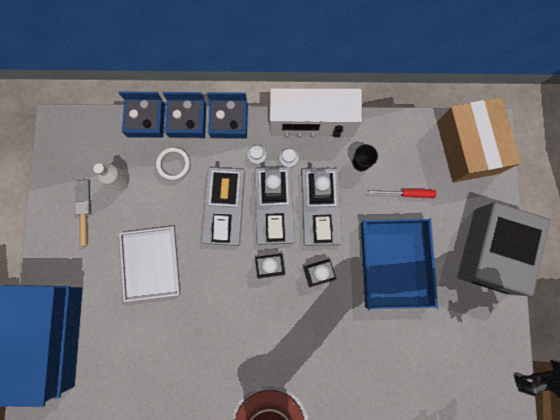

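View pics/side0.png

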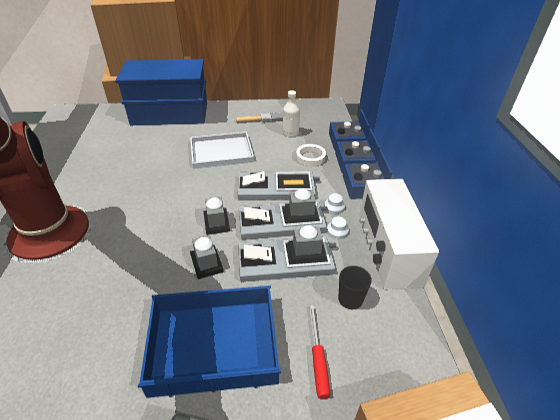

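View pics/wrist0.png

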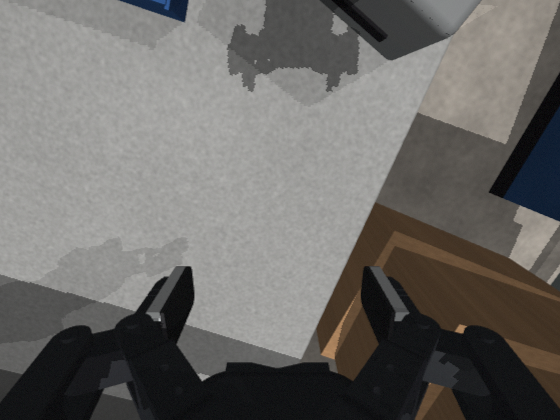

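```bash
cat > h.py <<'E'
from station import arm,snapshot,camera_info,ticket
import cv2,numpy as np
from scipy.spatial.transform import Rotation as Rn
def cam(name,pose=None):
    c=camera_info(name)
    if name=="wrist":
        p,q=pose; T=np.eye(4); T[:3,:3]=Rn.from_quat(q).as_matrix(); T[:3,3]=p
        M=np.linalg.inv(T@c["T_tool_cam"]); return c,M[:3,:3],M[:3,3]
    return c,np.array(c["R"]),np.array(c["t"])
def unproj(name,u,v,z,pose=None):
    c,R,t=cam(name,pose)
    d=R.T@np.array([(u-c["cx"])/c["fx"],(v-c["cy"])/c["fy"],1.]); o=-R.T@t
    return o+d*(z-o[2])/d[2]
def proj(name,X,pose=None):
    c,R,t=cam(name,pose); X=np.atleast_2d(X)@R.T+t
    return np.c_[c["fx"]*X[:,0]/X[:,2]+c["cx"],c["fy"]*X[:,1]/X[:,2]+c["cy"]]
def crop(img,x0,y0,x1,y1,s,fn):
    cv2.imwrite(fn,cv2.resize(img[y0:y1,x0:x1],None,fx=s,fy=s,interpolation=cv2.INTER_CUBIC))
E
python3 - <<'E'
from h import *
t=cv2.imread("pics/top0.png");s=cv2.imread("pics/side0.png")
crop(t,195,140,355,290,5,"pics/topc.png")
crop(s,190,160,350,280,5,"pics/sidec.png")
E
```

```text
(no output)
```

View pics/topc.png

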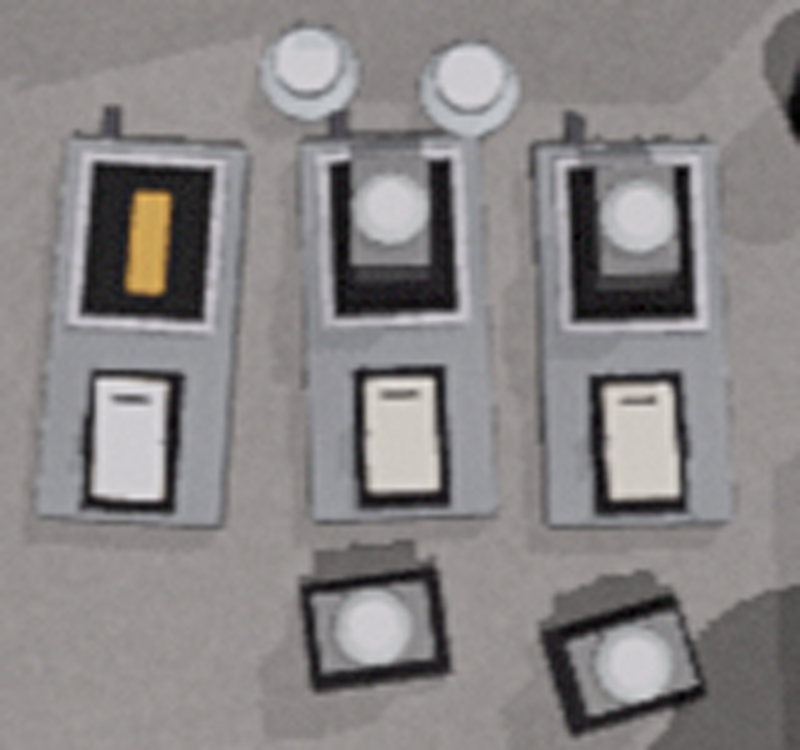

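View pics/sidec.png

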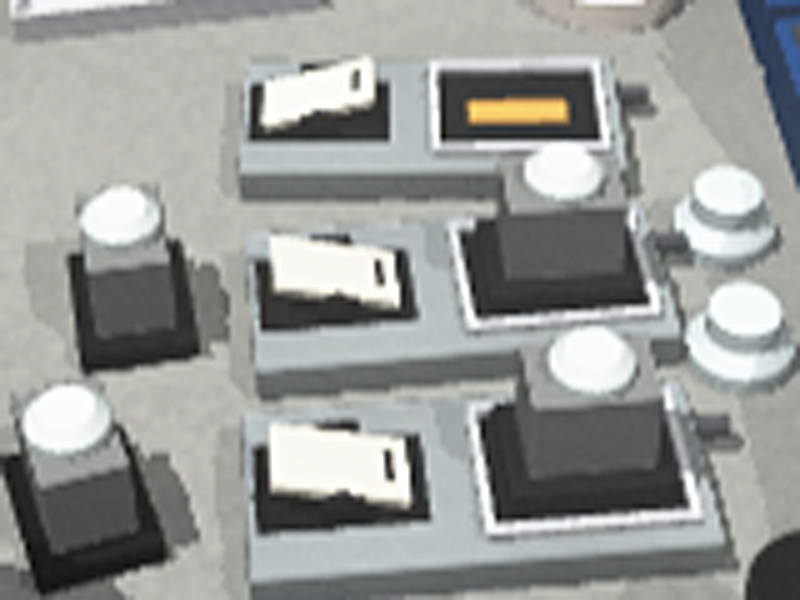

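```bash
cat >> h.py <<'E'
def down(a):
    return Rn.from_matrix(np.array([[0,-np.sin(a),np.cos(a)],[0,np.cos(a),np.sin(a)],[-1,0,0]])).as_quat()
E
python3 - <<'E'
from h import *
f=lambda x,y:(195+(x+.5)/5-.5,140+(y+.5)/5-.5)
for n,pts in {"L":[(68,138),(248,148),(222,527),(38,517)],"M":[(300,138),(480,145),(497,517),(314,520)],"R":[(532,143),(716,145),(733,525),(547,525)]}.items():
    P=np.array([unproj("top",*f(*p),.025)[:2] for p in pts]); far=(P[0]+P[1])/2; near=(P[2]+P[3])/2; d=far-near
    print(n,P.mean(0).round(4),"len",np.linalg.norm(d).round(4),"w",np.linalg.norm(P[0]-P[1]).round(4),"yaw",np.arctan2(d[1],d[0]).round(3))
for n,pts,z in [("F1",[(300,580),(435,568),(450,675),(313,690)],.016),("F2",[(543,630),(672,597),(706,690),(575,733)],.016)]:
    P=np.array([unproj("top",*f(*p),z)[:2] for p in pts]);d=P[0]+P[3]-P[1]-P[2];d/=2
    print(n,P.mean(0).round(4),np.linalg.norm(d).round(4),np.arctan2(d[1],d[0]).round(3))
    P
for n,pts,z in [("tote",[(362,221),(430,220),(437,308),(366,310)],.06),("tray",[(120,231),(175,226),(179,297),(122,302)],.022)]:
    P=np.array([unproj("top",*p,z)[:2] for p in pts]);a=(P[0]+P[1]-P[2]-P[3])/2;b=(P[0]+P[3]-P[1]-P[2])/2
    print(n,P.mean(0).round(4),np.linalg.norm(a).round(4),np.linalg.norm(b).round(4),np.arctan2(a[1],a[0]).round(3))
print(Rn.from_quat(arm.read_eef_rot()).as_matrix().round(2))
for a in (0,np.pi): print(a,arm.ik([.43,-.1,.4],down(a)))
E
```

```text
L [0.625  0.1429] len 0.2291 w 0.1089 yaw -0.041
M [ 0.6282 -0.0079] len 0.2278 w 0.1087 yaw 0.054
R [ 0.6271 -0.1472] len 0.2298 w 0.1109 yaw 0.037
F1 [0.4508 0.0034] 0.0801 1.681
F2 [ 0.4326 -0.1427] 0.0794 1.863
tote [ 0.4569 -0.3629] 0.2486 0.1965 0.03
tray [0.4513 0.3554] 0.2069 0.1637 0.101
[[-0.    0.32 -0.95]
 [ 0.   -0.95 -0.32]
 [-1.   -0.   -0.  ]]
0 [ 0.87458833  0.28631634 -0.90311317  1.81052311  0.24412061  1.16185685
  1.46384682]
3.141592653589793 [ 0.34594807  0.19958818 -0.20502405  1.82348656  0.04479557  1.12298312
 -1.44531892]
```

```bash
python3 - <<'E'
from h import *
import json
q=arm.ik([.5,0,.40],down(0)); print(q)
arm.movep([.5,0,.40],down(0))
p=arm.read_tool_pos(); r=arm.read_eef_rot()
im=snapshot("wrist"); cv2.imwrite("pics/w1.png",im)
json.dump([list(map(float,p)),list(map(float,r))],open("w1.json","w"))
print(p,r,arm.read_joint_positions(),arm.read_time(),arm.read_ft_force())
E
```

```text
[ 0.60481634  0.41898071 -0.95395189  1.67289385  0.35883853  1.23744118
  1.14281953]
[ 0.50023125 -0.00128482  0.39965427] [ 0.00073017  0.70731145 -0.00104712  0.7069009 ] [ 0.60574402  0.41952212 -0.95250483  1.67271215  0.35899522  1.23751465
  1.14275512] 2.6417 [ 0.55194493  0.14721246 -0.21046686]
```

View pics/w1.png

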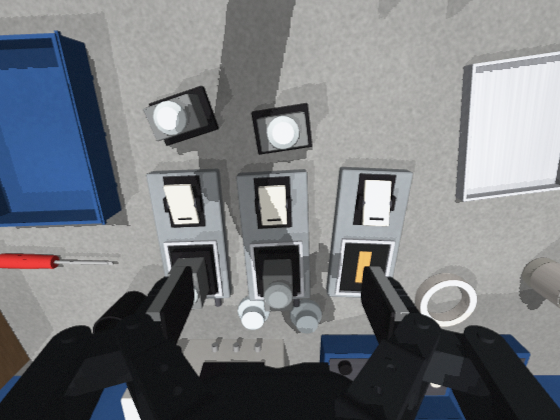

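```bash
python3 - <<'E'
from h import *
t=cv2.imread("pics/w1.png")
crop(t,140,75,425,305,2.8,"pics/w1c.png")
E
```

```text
(no output)
```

View pics/w1c.png

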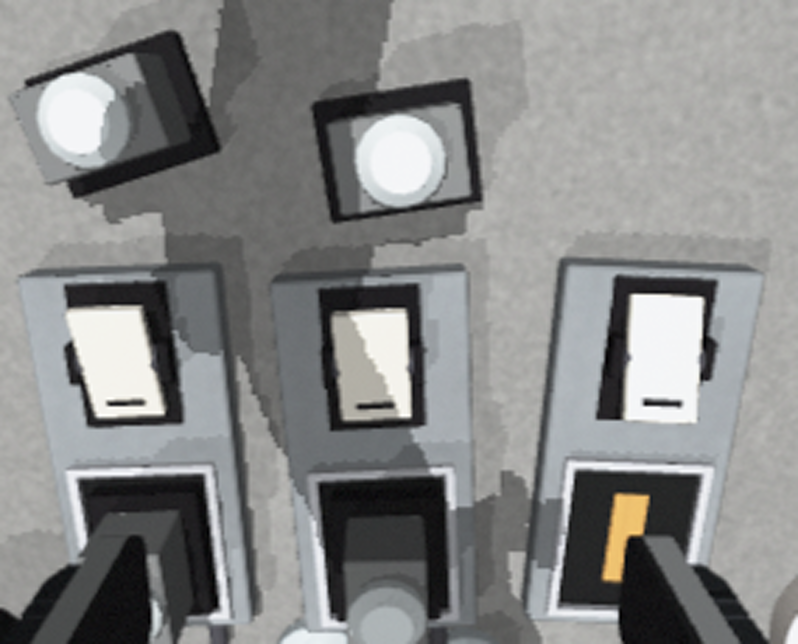

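```bash
cat > fit.py <<'E'
from h import *
import json
from scipy.optimize import least_squares
pose=json.load(open("w1.json"))
W={"L":[(562,262),(763,273),(569,461),(714,466),(550,612),(528,617)],
"M":[(273,280),(466,267),(305,472),(455,468),(318,627),(298,625)],
"R":[(20,277),(218,265),(66,470),(213,465),(230,617),(255,617)]}
def obj(n):
    s=1 if n=="R" else -1
    return np.array([(-115,-55,25),(-115,55,25),(-1,-43,31),(-1,43,31),(105,s*43,31),(115,s*55,25)])/1000
T={"L":[(68,138),(248,148),(222,527),(38,517)],"M":[(300,138),(480,145),(497,517),(314,520)],"R":[(532,143),(716,145),(733,525),(547,525)]}
TO=np.array([(115,55,25),(115,-55,25),(-115,-55,25),(-115,55,25)])/1000
def tf(p,O):
    c,s=np.cos(p[2]),np.sin(p[2]); return np.c_[p[0]+c*O[:,0]-s*O[:,1],p[1]+s*O[:,0]+c*O[:,1],O[:,2]]
for n in "LMR":
    w=(np.array(W[n])+.5)/2.8-.5+[140,75]; t=(np.array(T[n])+.5)/5-.5+[195,140]
    rw=lambda p:(proj("wrist",tf(p,obj(n)),pose)-w).ravel()
    rt=lambda p:(proj("top",tf(p,TO),pose)-t).ravel()
    for k,f in {"w":rw,"t":rt,"b":lambda p:np.r_[rw(p),rt(p)*1.5]}.items():
        r=least_squares(f,[.63,{"L":.14,"M":0,"R":-.15}[n],0]); print(n,k,r.x.round(4),np.abs(r.fun).max().round(2))
E
python3 fit.py
```

```text
L w [ 0.6247  0.1479 -0.0333] 1.6
L t [ 0.625   0.1429 -0.0419] 0.32
L b [ 0.6247  0.1463 -0.0379] 2.18
M w [ 0.6284 -0.0046  0.0382] 2.5
M t [ 0.6283 -0.008   0.044 ] 1.68
M b [ 0.6283 -0.0056  0.0401] 2.61
R w [ 0.6263 -0.1433  0.0343] 2.49
R t [ 0.6271 -0.1472  0.0316] 0.6
R b [ 0.6266 -0.1445  0.0327] 2.7
```

```bash
cat > fit2.py <<'E'
from h import *
import json
from scipy.optimize import least_squares
exec(open("fit.py").read().split("for n in")[0])
# side crop pts scale5 off 190,160 : housing top corners near(y-) edge left, and rim
S={"L":([(-115,-55,25),(-115,55,25),(-1,-43,31),(-1,43,31),(105,43,31)],[(242,172),(247,62),(438,149),(430,60),(606,58)]),
"M":([(-115,-55,25),(-115,55,25),(-1,-43,31),(-1,43,31),],[(256,370),(250,233),(467,328),(448,225)]),
"R":([(-115,-55,25),(-115,55,25),(115,-55,25),(-1,-43,31),(-1,43,31),(105,-43,31)],[(248,570),(248,410),(733,553),(490,534),(470,402),(703,517)])}
for n in "LMR":
    o=np.array(S[n][0])/1000.; s=(np.array(S[n][1])+.5)/5-.5+[190,160]
    r=least_squares(lambda p:(proj("side",tf(p,o))-s).ravel(),[.63,{"L":.14,"M":0,"R":-.15}[n],0]); print(n,r.x.round(4),np.abs(r.fun).max().round(2))
E
python3 fit2.py
```

```text
L [ 0.6287  0.1468 -0.0313] 0.81
M [ 0.6313 -0.0067  0.0414] 0.69
R [ 0.63   -0.146   0.0053] 1.02
```

```bash
cat >> h.py <<'E'
D={"L":(.6262,.1456,-.038),"M":(.629,-.0063,.041),"R":(.628,-.1455,.033)}
def dp(n,x,y=0):
    a=D[n];c,s=np.cos(a[2]),np.sin(a[2]);return np.array([a[0]+c*x-s*y,a[1]+s*x+c*y])
def st(*a): print(*a,"t",round(arm.read_time(),2),"p",np.round(arm.read_tool_pos(),4),"F",np.round(arm.read_ft_force(),1),"op",round(arm.read_opening(),3))
E
python3 - <<'E'
from h import *
arm.move_gripper(0.0)
p=dp("M",-.094)
arm.movep([*p,.075+.073],down(D["M"][2])); arm.pause(.3); st(p)
crop(snapshot("top"),195,140,355,290,5,"pics/a_t.png"); crop(snapshot("side"),190,140,350,280,5,"pics/a_s.png")
E
```

```text
[ 0.535079   -0.01015292] t 4.71 p [ 0.5356 -0.0103  0.149 ] F [-0.1  0.5 -0.9] op 0.003
```

View pics/a_t.png

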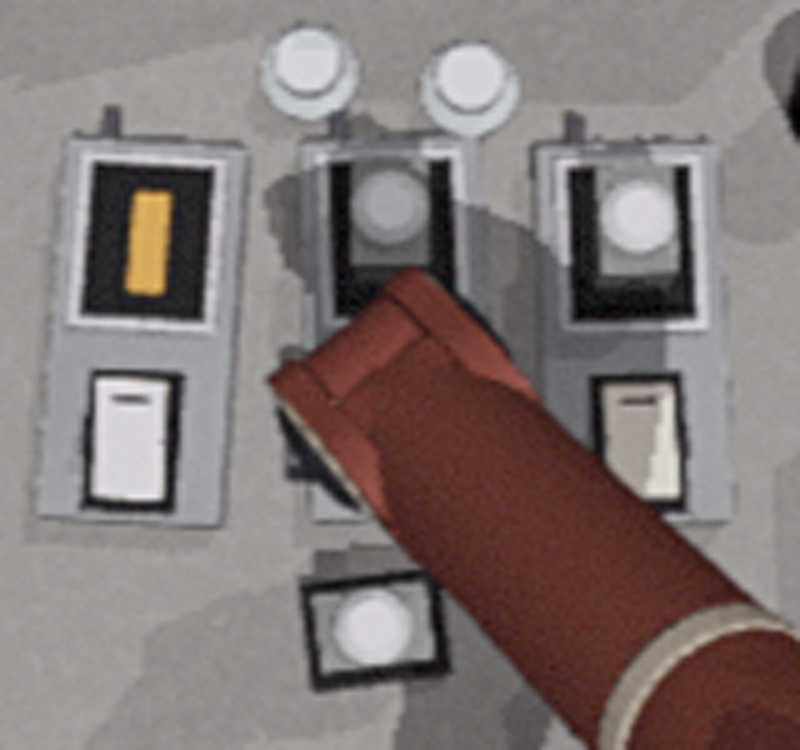

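View pics/a_s.png

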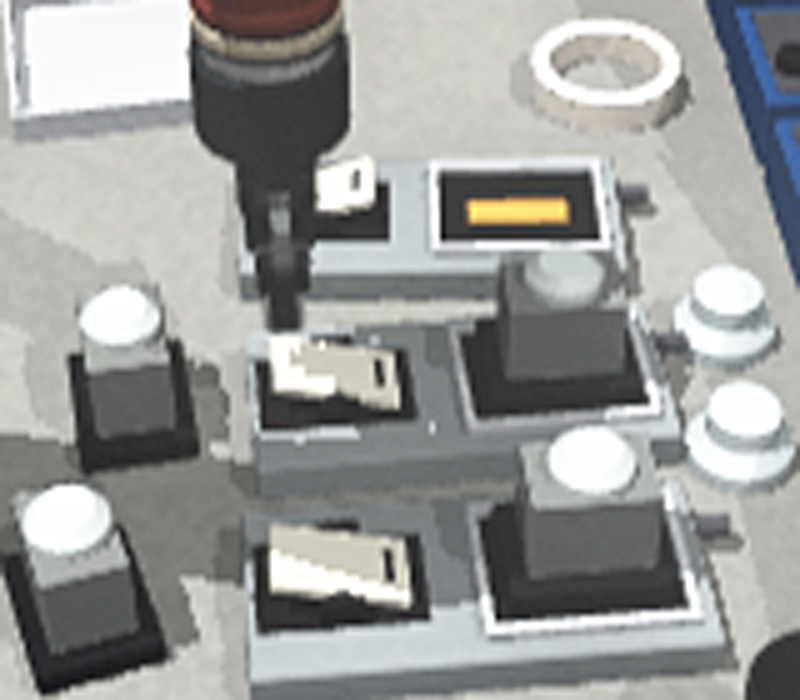

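```bash
cat >> h.py <<'E'
def push(n,x):
    p=dp(n,x); o=down(D[n][2])
    cur=arm.read_tool_pos()
    if np.hypot(*(cur[:2]-p))>.02: arm.movep([*p,.148],o)
    arm.line_to([*p,.073+.036],velocity=.08); arm.pause(.15); st("down",n)
    arm.line_to([*p,.17],velocity=.2)
E
python3 - <<'E'
from h import *
push("M",-.094); push("R",-.094); st("end")
arm.movep([.5,-.25,.3],down(0))
crop(snapshot("side"),190,140,350,280,5,"pics/b_s.png")
E
```

```text
down M t 5.6 p [ 0.5343 -0.0101  0.1099] F [-5.9 -1.  16.9] op 0.0
down R t 7.47 p [ 0.5337 -0.1474  0.1104] F [-6.2  0.9 17.6] op -0.002
end t 7.92 p [ 0.5339 -0.1486  0.1694] F [-0.  -0.3 -0.5] op -0.002
```

View pics/b_s.png

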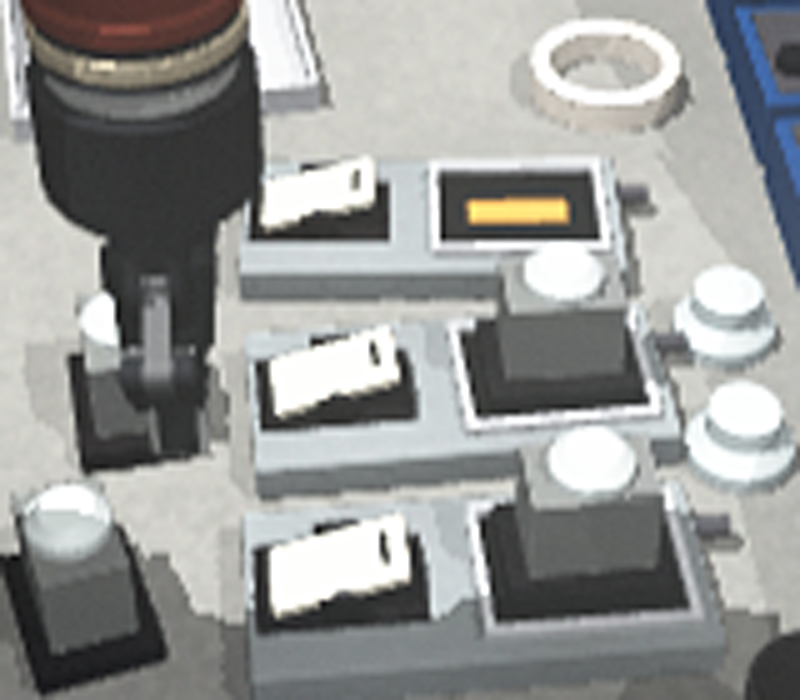

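```bash
cat >> h.py <<'E'
TOTE=(.457,-.362,.03)
def totep(x,y=0):
    c,s=np.cos(TOTE[2]),np.sin(TOTE[2]);return np.array([TOTE[0]+c*x-s*y,TOTE[1]+s*x+c*y])
def go(p,z,yaw,v=.3):
    try: arm.line_to([*p,z],velocity=v,ori=down(yaw))
    except arm.MotionError as e:
        print("fallback",e); arm.movep([*p,z],down(yaw))
def grab(p,zu,yaw,lift=.26):
    arm.move_gripper(.95)
    go(p,.22+zu,yaw)
    arm.line_to([*p,zu+.099],velocity=.12); arm.pause(.1); st("at")
    arm.move_gripper(0.,effort=45); st("grip")
    arm.line_to([*p,lift],velocity=.15); st("lift")
def place(p,zu,yaw,z=.26,op=.75):
    go(p,z,yaw); arm.pause(.1); st("above")
    arm.line_to([*p,zu+.004+.099],velocity=.12)
    arm.line_to([*p,zu+.099],velocity=.03); arm.pause(.2); st("placed")
    arm.move_gripper(op); arm.pause(.2); st("rel")
    arm.line_to([*p,.26],velocity=.2)
E
python3 - <<'E'
from h import *
grab(dp("R",.052),.025,D["R"][2])
p=arm.read_tool_pos(),arm.read_eef_rot(); cv2.imwrite("pics/c_w.png",snapshot("wrist")); cv2.imwrite("pics/c_s.png",snapshot("side"))
E
```

```text
at t 11.56 p [ 0.6805 -0.1437  0.1252] F [-0.9 -0.1 -0.1] op 0.951
grip t 11.98 p [ 0.6804 -0.1433  0.1246] F [0.8 0.2 3. ] op 0.508
lift t 13.04 p [ 0.6793 -0.1441  0.2585] F [-0.4 -0.3 -3. ] op 0.51
```

View pics/c_w.png

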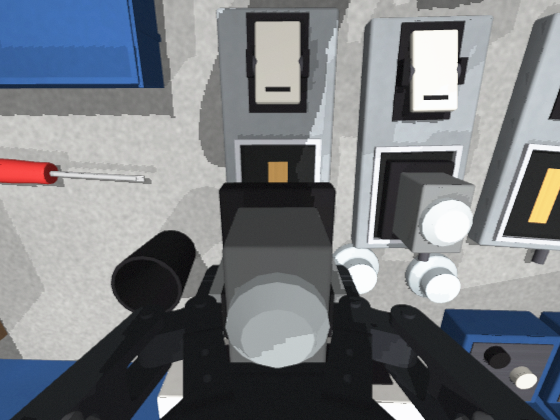

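View pics/c_s.png

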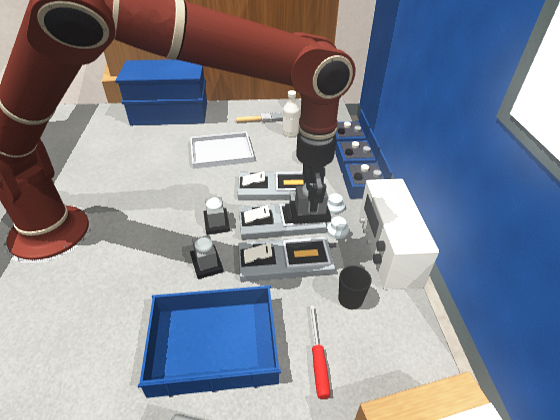

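```bash
python3 - <<'E'
from h import *
place(totep(-.055),.006,TOTE[2]-np.pi/2)
cv2.imwrite("pics/d_s.png",snapshot("side"))
grab(dp("M",.052),.025,D["M"][2])
cv2.imwrite("pics/d_w.png",snapshot("wrist"));cv2.imwrite("pics/d_t.png",snapshot("top"))
E
```

```text
above t 14.97 p [ 0.403  -0.3627  0.26  ] F [ 0.3 -0.1 -2.3] op 0.504
placed t 16.86 p [ 0.4021 -0.3637  0.1051] F [-0.5 -0.1 -1.4] op 0.51
rel t 17.39 p [ 0.4021 -0.3637  0.1051] F [ 0.2 -0.1 -0.3] op 0.754
at t 21.68 p [ 0.6815 -0.004   0.1252] F [ 0.2 -0.4 -0.1] op 0.95
grip t 22.1 p [ 0.6812 -0.0035  0.1247] F [0.4 0.4 2.4] op 0.508
lift t 23.16 p [ 0.6803 -0.0046  0.2585] F [-0.4  0.5 -2.4] op 0.507
```

View pics/d_t.png

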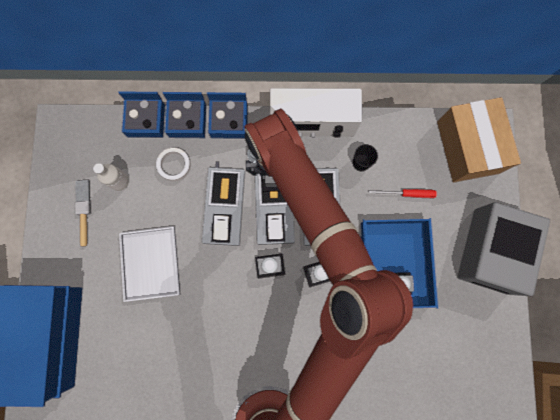

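View pics/d_w.png

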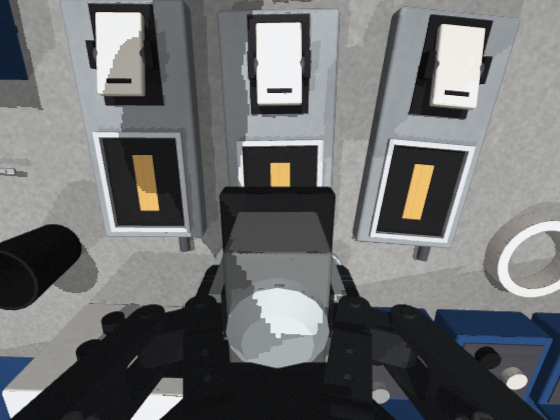

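View pics/d_s.png

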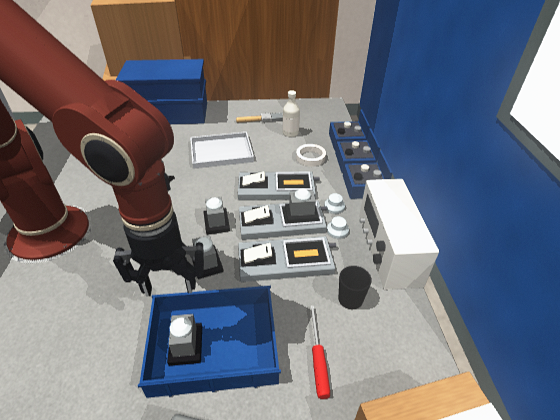

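```bash
python3 - <<'E'
from h import *
import json
place(totep(.055),.006,TOTE[2]-np.pi/2)
cv2.imwrite("pics/e_s.png",snapshot("side"))
arm.movep([.46,-.06,.36],down(0)); arm.pause(.4); st()
p=arm.read_tool_pos(); r=arm.read_eef_rot()
cv2.imwrite("pics/e_w.png",snapshot("wrist"))
json.dump([list(map(float,p)),list(map(float,r))],open("e_w.json","w"))
E
```

```text
above t 25.09 p [ 0.5129 -0.3588  0.2601] F [ 1.3 -0.8 -3.6] op 0.508
placed t 26.98 p [ 0.5121 -0.3604  0.1051] F [-0.2  0.1 -2.7] op 0.511
rel t 27.52 p [ 0.512  -0.3604  0.1051] F [-0.4  0.4 -0.3] op 0.752
t 30.11 p [ 0.4601 -0.0603  0.3598] F [ 0.9  0.  -0. ] op 0.745
```

View pics/e_w.png

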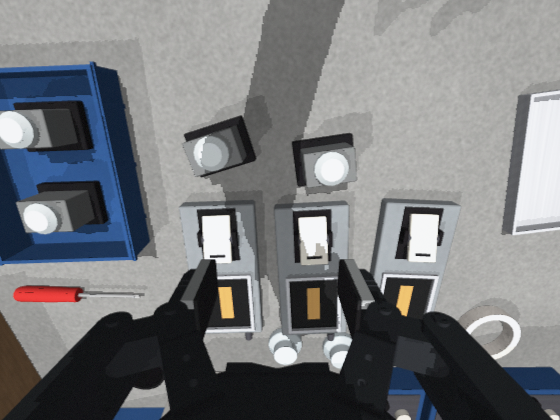

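View pics/e_s.png

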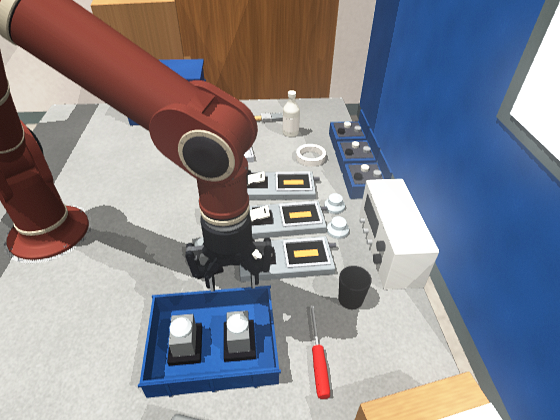

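```bash
python3 - <<'E'
from h import *
crop(cv2.imread("pics/e_w.png"),175,105,465,345,2.7,"pics/e_wc.png")
t=snapshot("top");cv2.imwrite("pics/e_t.png",t);crop(t,230,240,350,300,6,"pics/e_tc.png")
E
```

```text
(no output)
```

View pics/e_wc.png

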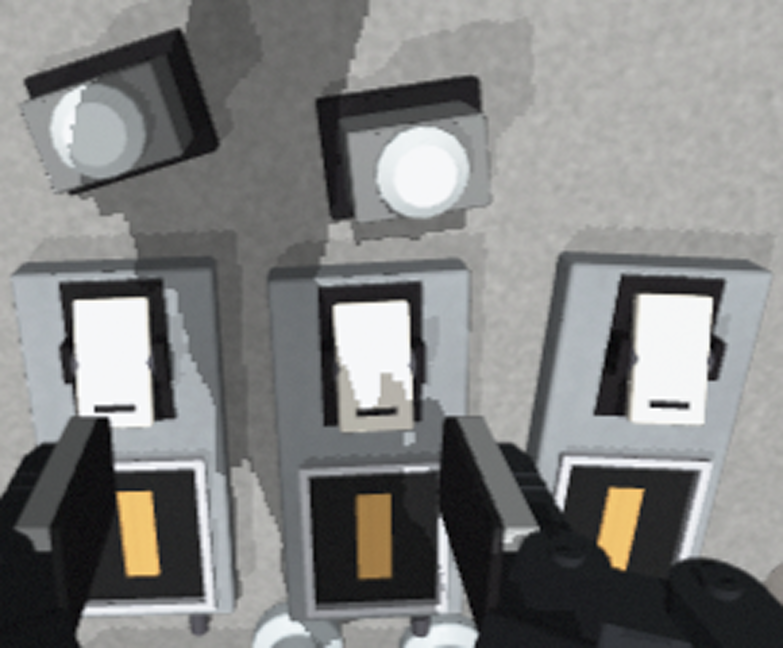

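View pics/e_tc.png

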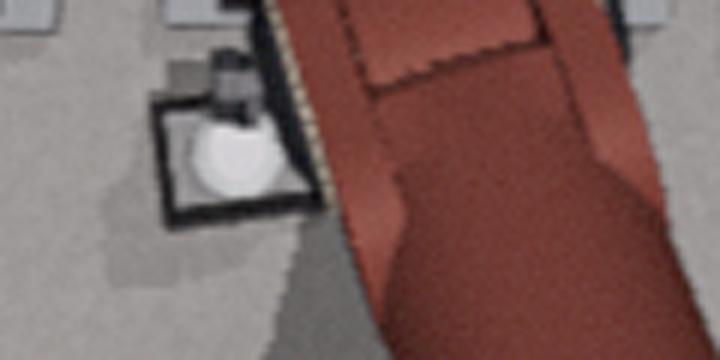

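```bash
cat > fit3.py <<'E'
from h import *
import json
from scipy.optimize import least_squares
exec(open("fit.py").read().split("for n in")[0])
pose=json.load(open("e_w.json"))
cv=lambda a:(np.array(a)+.5)/2.7-.5+[175,105]
def fit(n,o,a,p0):
    o=np.array(o)/1000.;a=cv(a)
    r=least_squares(lambda p:(proj("wrist",tf(p,o),pose)-a).ravel(),p0);print(n,r.x.round(4),np.abs(r.fun).max().round(2))
A,B,C,E_=(-115,-55,25),(-115,55,25),(-1,-43,31),(-1,43,31)
fit("L",[A,B,C,E_],[(558,256),(768,270),(563,455),(712,461)],D["L"])
fit("M",[A,B,C,(105,-43,31)],[(270,272),(466,264),(300,468),(307,613)],D["M"])
fit("R",[A,B,E_,(105,43,31)],[(12,265),(216,260),(205,456),(215,610)],D["R"])
# unit x axis ~ +y
fit("F1",[(-42,32,16),(42,32,16),(-42,-32,16),(-32,22,66),(32,22,66),(32,-22,66),(-32,-22,66)],[(317,98),(480,78),(335,220),(348,133),(486,115),(492,207),(358,222)],(.45,0,1.68))
fit("F2",[(-42,32,16),(42,32,16),(42,-32,16),(-42,-32,16)],[(24,77),(181,30),(217,148),(72,193)],(.43,-.14,1.86))
E
python3 fit3.py
```

```text
L [ 0.624   0.146  -0.0214] 2.3
M [ 0.6267 -0.0038  0.0582] 1.91
R [ 0.624  -0.1436  0.0234] 1.74
F1 [0.4498 0.0072 1.7055] 1.36
F2 [ 0.4307 -0.1381  1.8589] 1.24
```

```bash
cat >> h.py <<'E'
def grab2(p,zu,yaw,lift=.26,op=.78):
    arm.move_gripper(op)
    go(p,.22+zu,yaw)
    arm.line_to([*p,zu+.099],velocity=.12); arm.pause(.1); st("at")
    arm.move_gripper(0.,effort=45); st("grip")
    arm.line_to([*p,lift],velocity=.15); st("lift")
E
python3 - <<'E'
from h import *
import json
grab2(np.array([.4503,.005]),0,1.69-np.pi)
go(dp("M",.052),.26,D["M"][2]); arm.pause(.3);st()
p=arm.read_tool_pos(); r=arm.read_eef_rot()
cv2.imwrite("pics/f_w.png",snapshot("wrist"));cv2.imwrite("pics/f_s.png",snapshot("side"))
json.dump([list(map(float,p)),list(map(float,r))],open("f_w.json","w"))
E
```

```text
at t 33.28 p [0.4507 0.005  0.0996] F [ 0.6 -0.4  0.1] op 0.777
grip t 33.61 p [0.4502 0.0049 0.0996] F [-1.3 -0.3  5.9] op 0.508
lift t 34.83 p [0.4497 0.0048 0.2591] F [ 0.2  0.  -3. ] op 0.505
t 36.77 p [ 0.6808 -0.0042  0.2602] F [-0.3 -0.3 -2.3] op 0.517
```

View pics/f_w.png

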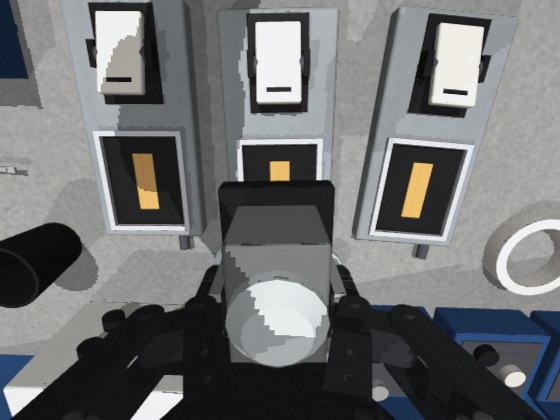

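View pics/f_s.png

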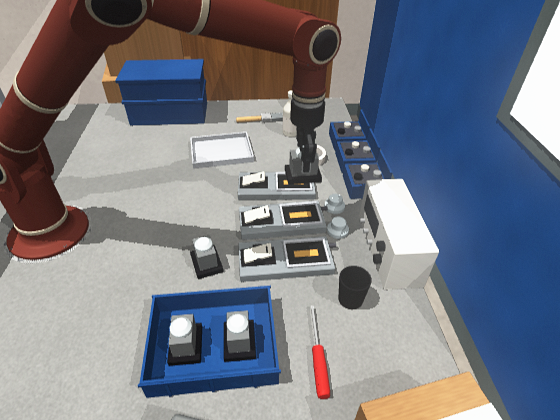

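```bash
python3 - <<'E'
from h import *
im=cv2.imread("pics/f_w.png")
crop(im,60,0,480,260,1.9,"pics/f_wc.png")
crop(im,190,120,370,240,4.4,"pics/f_wd.png")
E
```

```text
(no output)
```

View pics/f_wc.png

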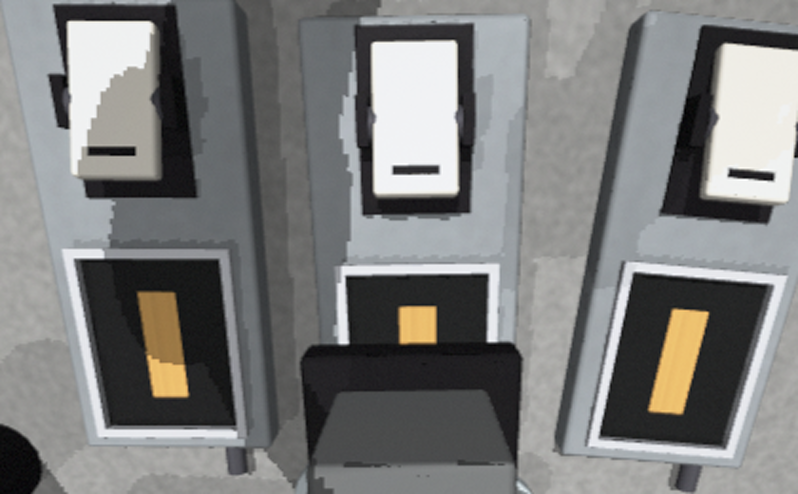

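View pics/f_wd.png

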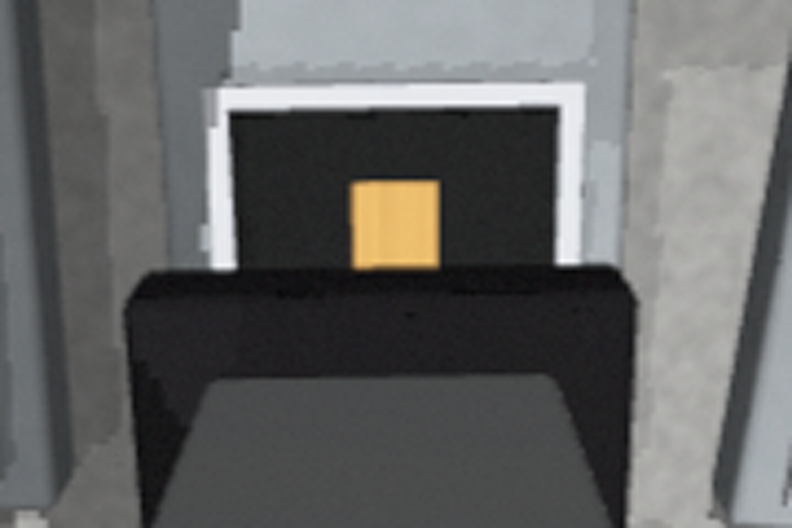

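```bash
python3 - <<'E'
from h import *
import json
from scipy.optimize import least_squares
exec(open("fit.py").read().split("for n in")[0])
pose=json.load(open("f_w.json")); z=pose[0][2]-.0996
def fit(n,o,a,sc,off,p0):
    o=np.array(o)/1000.;a=(np.array(a)+.5)/sc-.5+off
    r=least_squares(lambda p:(proj("wrist",tf(p,o),pose)-a).ravel(),p0);print(n,r.x.round(4),np.abs(r.fun).max().round(2)); return r.x
zz=z*1000
u=fit("unit",[(-42,-32,zz+16),(-42,32,zz+16),(-42,-32,zz),(-42,32,zz)],[(127,305),(636,303),(150,272),(620,268)],4.4,[190,120],(.68,0,.04))
m=fit("nestM",[(-53,-43,31),(-53,43,31),(-48,-38,31),(-48,38,31)],[(217,87),(585,85),(230,110),(558,107)],4.4,[190,120],(.68,0,.04))
l=fit("nestL",[(-53,-43,31),(-53,43,31),(53,-43,31),(53,43,31)],[(624,263),(788,273),(588,445),(742,466)],1.9,[60,0],(.68,.14,.0))
l=fit("nestR",[(-53,-43,31),(-53,43,31),(53,-43,31),(53,43,31)],[(62,249),(230,249),(91,445),(244,436)],1.9,[60,0],(.68,-.14,.0))
print("tcp",pose[0],[(n,dp(n,.052).round(4)) for n in "LMR"])
E
```

```text
unit [ 0.6821 -0.0035  0.0476] 1.8
nestM [ 6.821e-01 -4.000e-04  4.720e-02] 2.24
nestL [ 0.6782  0.1471 -0.0277] 4.24
nestR [ 0.6807 -0.1441  0.0279] 3.91
tcp [0.6808185509884047, -0.004182770880578421, 0.26022698725124144] [('L', array([0.6782, 0.1436])), ('M', array([ 0.681 , -0.0042])), ('R', array([ 0.68  , -0.1438]))]
```

```bash
python3 - <<'E'
from h import *
place(dp("M",.052)+[0,.001],.026,D["M"][2],op=.78)
crop(snapshot("side"),190,140,350,280,5,"pics/g_s.png")
arm.movep([.52,-.06,.36],down(0)); arm.pause(.3)
cv2.imwrite("pics/g_w.png",snapshot("wrist"))
E
```

```text
above t 37.23 p [ 0.681  -0.0032  0.26  ] F [ 0.6 -0.5 -2.2] op 0.512
placed t 38.95 p [ 0.681  -0.0032  0.1251] F [-1.   1.  -3.5] op 0.51
rel t 39.5 p [ 0.681  -0.0032  0.1251] F [-0.6 -0.5  0.2] op 0.778
```

View pics/g_s.png

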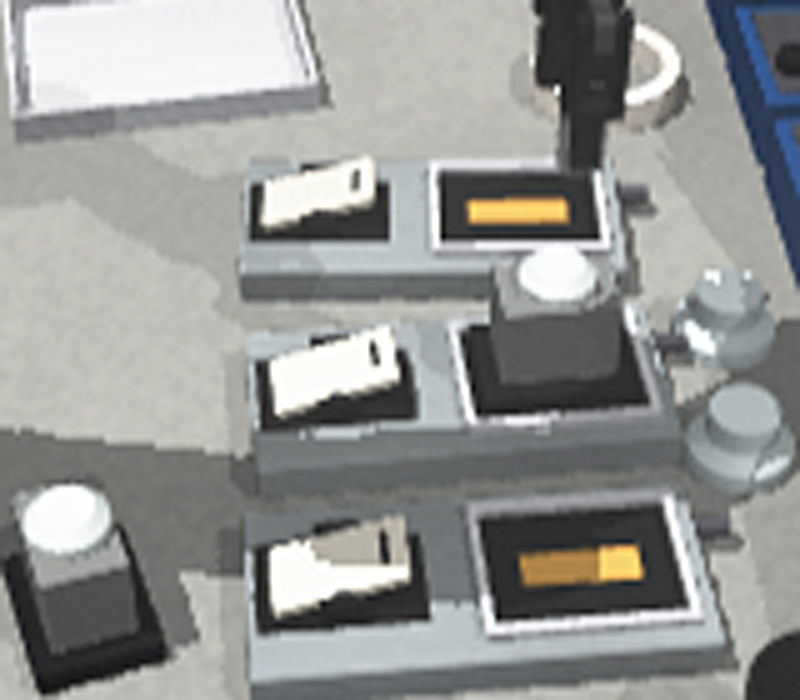

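View pics/g_w.png

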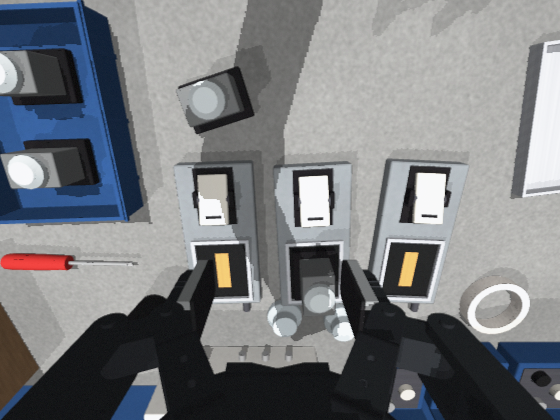

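```bash
python3 - <<'E'
from h import *
crop(snapshot("side"),190,140,350,280,5,"pics/h0_s.png")
grab2(np.array([.4318,-.1405]),0,1.861-np.pi)
go(dp("R",.052),.26,D["R"][2]); arm.pause(.3);st()
cv2.imwrite("pics/h_w.png",snapshot("wrist"))
E
```

```text
at t 44.49 p [ 0.4322 -0.1406  0.0996] F [ 0.1  0.2 -0.5] op 0.777
grip t 44.82 p [ 0.4318 -0.1407  0.0995] F [-0.3 -0.8  5.4] op 0.51
lift t 46.04 p [ 0.4312 -0.1404  0.2591] F [-0.6  0.  -2.4] op 0.508
t 47.81 p [ 0.6798 -0.1439  0.2603] F [-0.3 -0.2 -2.5] op 0.508
```

View pics/h_w.png

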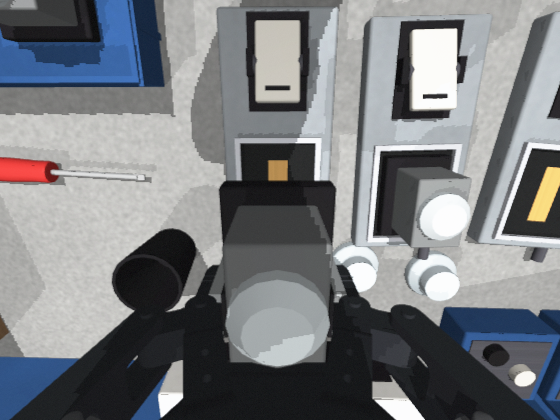

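```bash
python3 - <<'E'
from h import *
place(dp("R",.053)+[0,.001],.026,D["R"][2],op=.78)
arm.movep([.46,-.30,.36],down(0)); arm.pause(.3)
crop(snapshot("side"),190,140,350,280,5,"pics/i_s.png")
arm.movep([.50,.02,.36],down(0)); arm.pause(.3)
cv2.imwrite("pics/i_w.png",snapshot("wrist"))
E
```

```text
above t 48.21 p [ 0.681  -0.1427  0.26  ] F [ 0.7  0.4 -2.2] op 0.509
placed t 49.93 p [ 0.681  -0.1427  0.1251] F [-0.4  0.1 -2.3] op 0.511
rel t 50.48 p [ 0.681  -0.1428  0.1251] F [ 0.5 -0.3 -0.2] op 0.78
```

View pics/i_s.png

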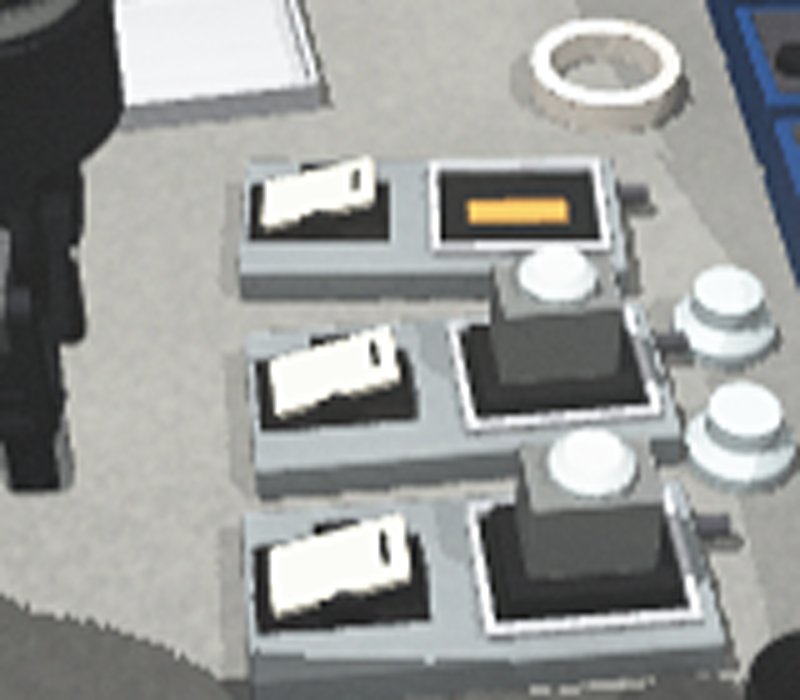

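View pics/i_w.png

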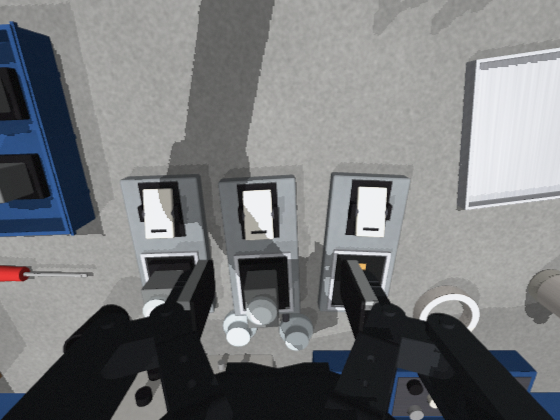

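```bash
python3 - <<'E'
from h import *
arm.move_gripper(0.)
for n in "MR":
    arm.movep([*dp(n,-.043),.2],down(D[n][2])); push(n,-.043); arm.line_to([*dp(n,-.043),.26],velocity=.25)
arm.movep([.46,-.30,.36],down(0)); arm.pause(.3); st()
s=snapshot("side");cv2.imwrite("pics/j_sf.png",s);crop(s,190,140,350,280,5,"pics/j_s.png")
arm.movep([.48,.02,.36],down(0)); arm.pause(.3)
cv2.imwrite("pics/j_s2.png",snapshot("side"));cv2.imwrite("pics/j_w.png",snapshot("wrist"))
E
```

```text
down M t 57.2 p [ 0.586  -0.0079  0.1106] F [-2.9 -0.5  9.9] op -0.002
down R t 60.26 p [ 0.585  -0.1468  0.1104] F [-2.8 -0.4  8.4] op 0.003
t 62.42 p [ 0.4606 -0.299   0.3596] F [-0.1 -0.5  0. ] op -0.003
```

View pics/j_s.png

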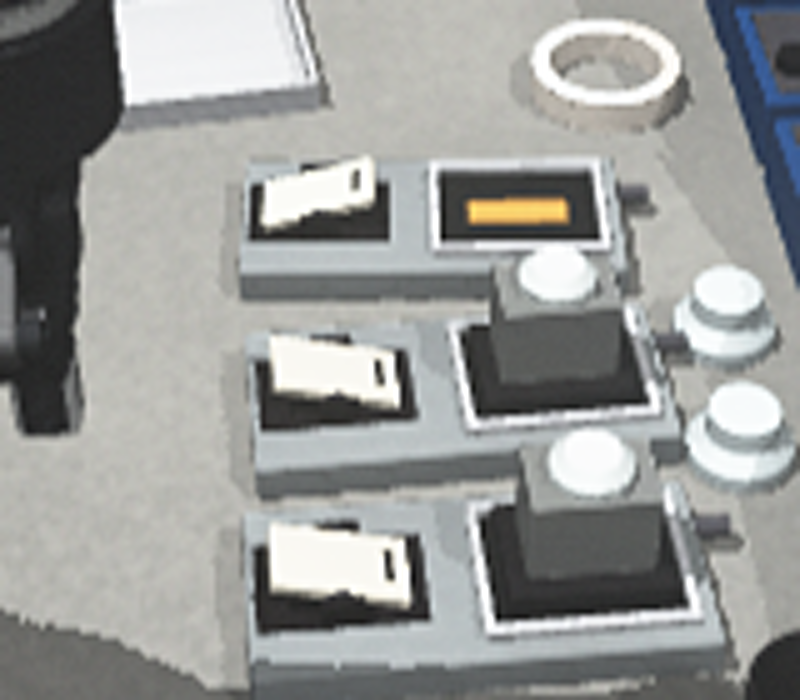

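View pics/j_w.png

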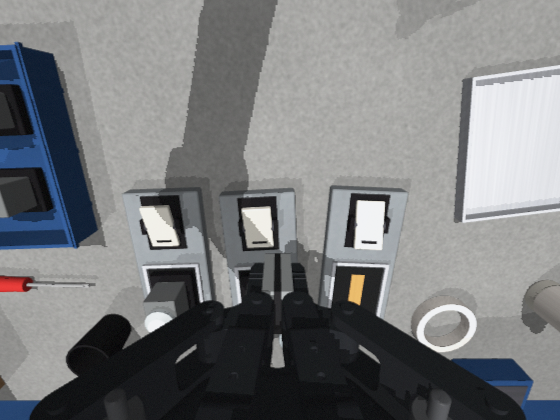

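View pics/j_s2.png

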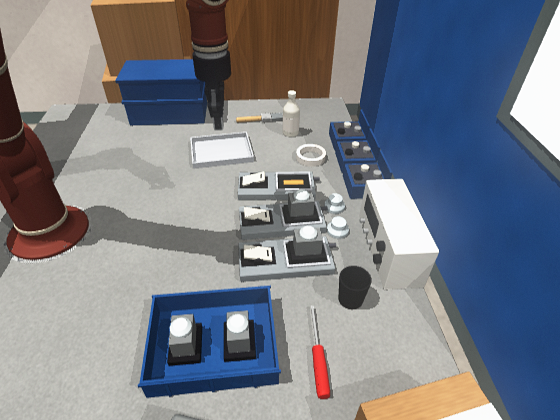

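```bash
python3 - <<'E'
from h import *
ticket.finish_job()
st("done")
E
```

```text
the job is handed in; nothing more can be done
the job is handed in; nothing more can be done
```

I finished the job and handed it in at about 63 s on the robot's clock, well under the 208 s limit. No verdict is reported.

- **Clearing the docks:** The middle and right docks were on with a tested unit in each, so both units had passed. The left dock was empty and already off. I switched the middle and right docks off and checked that in a picture. Then I stood both units upright in the blue tote. No unit had failed, so the tray stays empty.
- **Seating the fresh units:** I seated the two fresh units in the middle and right nests while those docks were off. I then switched those two docks on; the left dock stays off.
- **Last checks:** The final side and wrist pictures show:
  - both fresh units flat in their nests;
  - rockers on, on and off as wanted;
  - both tested units upright in the tote;
  - the bystanders where they were;
  - the gripper clear of everything.
- **One disagreement:** The wrist and top cameras differed by about 3–5 mm sideways on the dock positions. I used a value between them, and both units dropped into their nests without resistance. I did not measure the final offsets in the nests, but a unit lying flat inside the rim can be at most about 6 mm off centre.

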